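# Dim the light viewer and hold its shutter half open

## Task

I want to look at the old leaf in the light viewer: turn the dimmer knob beside it all the way down, anticlockwise to its end stop, and only then slide the viewer's spring-closed shutter open by its tab to half its travel, so that half of the window is uncovered; do not let it run well past half, because the leaf is sensitive to light. Finish while still holding the shutter there by its tab with the gripper against the spring (it snaps shut if let go), and leave the other things on the bench where they are.

Things in the scene. Friction and masses are not known exactly. Their poses are not given: they have to be found in the camera images.
- viewer: light viewer, fixed: low grey box, 190 (x) x 280 (y) x 45 mm, yaw about 0 +-15 deg, origin at the centre of its underside; 10 mm high aluminium rails and end stops on top. Its window (140 x 120 mm, centre at its y = -70 mm) is covered by the shutter at the start. Black lines on the near (-x) rail at its y = -65, -5, +55 mm: tab middle when closed, half open, fully open
- tab (a point): upright aluminium tab, 36 (x) x 12 (y) x 34 mm tall, on the middle of the shutter (aluminium plate 158 x 130 x 4 mm); this point is the centre of its foot, 51 mm above the bench (top at 85 mm), axes as the viewer's. Slides with the shutter along the viewer's y axis
- shutter (a joint): shutter opening in m: 0 = closed, 0.06 = half travel (half of the window uncovered), 0.12 = fully open stop; grows as the tab moves along the viewer's +y axis (to the robot's left). A spring pulls it shut: about 3.3 N when closed, rising 1.3 N per 10 mm to 11 N at half and 19 N fully open
- dimmer: dimmer: low grey plastic box, 100 x 100 x 30 mm, fixed to the bench to the left or right of the viewer, origin at the centre of its underside; the round black knob with a bar grip stands in the middle of its top
- dial_grip (a point): point on the knob's vertical axis at the height to grip the bar; turns with the knob, and its x axis lies along the bar. It is 67 mm above the bench. The bar is 42 mm long, 14 mm thick, from 42 to 74 mm above the bench, on a disc 44 mm across (its top at 44 mm); a white line on top of the bar marks its -x end
- dial (a joint): knob angle in rad: 0 = fully down (anticlockwise end stop), grows clockwise seen from above, up to the other stop at 4.7; at 0 the bar lies along the dimmer's x axis. Light friction (0.05 N m), stays where it is left. Starts 0.9 to 2.4
- paste_jar: closed paste jar, 68 mm diameter, 85 mm tall; stands beside the viewer, on the other side from the dimmer; loose, origin at the centre of its underside; not to be moved
- weight: brass paper weight, 52 mm diameter, 58 mm tall; stands behind the viewer (far side); loose, origin at the centre of its underside; not to be moved
- folder: flat white bone folder, 22 x 150 x 6 mm; lies in front of the viewer (near side); loose, origin at the centre of its underside; not to be moved
- tape: roll of brown tape lying flat, 90 mm outer diameter, 24 mm tall; behind the viewer; loose, origin at the centre of its underside; not to be moved
- hammer: hammer, 260 mm long, lying on the bench to the right; loose, origin at the centre of its underside; not to be moved
- book: bound book, 150 x 210 x 32 mm, lying on the right; loose, origin at the centre of its underside; not to be moved
- brush_cup: white cup, 76 mm diameter, 90 mm tall, at the left; loose, origin at the centre of its underside; not to be moved

How it is judged:
On the way, in this order (a step that is already met when the one before it is completed fails the run):
1. the dimmer knob is turned fully down to its anticlockwise stop (value of joint dial below 0.1 rad and value of joint shutter below 0.02 m), for 0.2 s.
2. the shutter stands at half travel, held by its tab (value of joint shutter between 0.05 and 0.07 m and contact force between the fingers and shutter above 4 N), for 0.3 s.
At the end, for the whole second after the job is handed in: The gripper's fingers hold the tab (more than 4 N), the shutter rests at half travel, 60 mm give or take 10 mm, the dimmer knob is at its anticlockwise stop within 0.12 rad, and no bystander has moved 30 mm (all of step 2 and velocity of joint shutter between -0.01 and 0.01 m/s and value of joint dial below 0.12 rad and distance of each of paste_jar, weight, folder, tape, hammer, book, brush_cup from where it was at the start of the episode below 0.03 m); the arm keeps its last pose, push and grip.
It fails at once if the shutter is opened (over 20 mm) while the light is still turned up (knob over 0.2 rad) (value of joint dial above 0.2 rad and value of joint shutter above 0.02 m).
It fails at once if the shutter is opened to three quarters (90 mm) or more (value of joint shutter above 0.09 m).
It fails at once if a bystander is shifted by more than 30 mm or knocked over (distance of any of paste_jar, weight, folder, tape, hammer, book, brush_cup from where it was at the start of the episode above 0.03 m or angle between any of paste_jar, weight, brush_cup's own z axis and vertical above 0.5 rad).
It also fails if it takes over 64 s, if anything falls off the work surface, if the arm or the gripper's body presses on something with over 40 N, if the wrist force passes 120 N, or if a joint passes its speed limit or range.

## Robot

A 6-joint arm with a two-finger parallel gripper is mounted at the origin on the work surface. World frame = base frame: x ahead of the robot, y to its left, z up, the work surface at z = 0. Lengths are in m, angles in rad, forces in N, time in s.
With the tool pointing down it reaches from about 0.375 to 0.925 m from the base axis. Payload 5.7 kg.
Tool frame: the origin (TCP) lies at the very end of the fingers, on their centre line; the grasp point (between the pads) lies 19 mm behind it; z points along the fingers, y is the line along which they close (so a half turn about z gives the same grasp; the last joint's range is limited). The gripper opens to 85 mm and grips with 20 to 120 N. Pads are 22 mm wide; open, the fingers measure 114 mm over their backs; the gripper's body (76 mm by 85 mm) begins 54 mm behind the grasp point. The pads swing forward as they close: fully open they stand 13 mm farther back than shut.
Start: joints at [-1.299, 0.359, 1.51, -0, 1.272, -0.115], TCP at [0.226, -0.556, 0.231] pointing down, gripper open.
Joint ranges: [-2.97, 2.97], [-1.01, 2.36], [0.21, 2.38], [-0.96, 4.11], [0.2, 2.71], [-2.98, 2.98]. Speed limits (rad/s): [2.39, 2.39, 3.14, 3.14, 3.14, 3.14].

## Interface

Orientations are given as a unit quaternion [w, x, y, z].
In Python, from bench import env gives the robot as it stands.
- The arm moves only by the tool tcp_steps, called as name(argument=value, ...) on one line, values as JSON. Schema: {"type":"object","properties":{"offsets":{"type":"object","properties":{"jaw":{"type":"array","items":{"type":"number"},"minItems":1,"maxItems":12},"dx":{"type":"array","items":{"type":"number"},"minItems":1,"maxItems":12},"dy":{"type":"array","items":{"type":"number"},"minItems":1,"maxItems":12},"dz":{"type":"array","items":{"type":"number"},"minItems":1,"maxItems":12},"twist":{"type":"array","items":{"type":"number"},"minItems":1,"maxItems":12}},"additionalProperties":false,"required":["jaw","dx","dy","dz","twist"]},"grip_n":{"type":"number"},"only":{"type":"string"},"quiet":{"type":"boolean"},"lines":{"type":"string"}},"required":["offsets"],"additionalProperties":false}. offsets is an object with one list for each field, all of the same length, 1 to 12, a row being the entries at one place: jaw (the finger opening in m), dx, dy, dz (the shift in m), twist (a turn about the tool's z in rad); each row shifts and turns the commanded pose from where the row before left it, along the tool's axes as they then stand; what a row does not reach is not made up. A row lasts 1/12 s, in which the tool goes at most 0.0417 m and 0.125 rad, less where a joint would pass 70% of its speed; a pose out of reach is approached as far as the arm can. The fingers move at their own pace and stop on an object; grip_n is the grip in N (left out, the last holds). Time passes only in rows, so rows that do not move let the fingers close. The tool returns the time, the measured TCP pose, the force, the opening and the grip force at its end. only (a regular expression) keeps the lines of the reply that match it, lines (a string "A,B") keeps lines A to B, and quiet returns only ok. Input that does not fit is refused with a message, and nothing moves.
- env.sense(): the state, without advancing time (a new reading comes with each control period).
- env.capture(name): name is "scene" or "top" or "wrist"; returns a dict with "image" (400x640x3 uint8, blue, green, red), "camera_matrix" (3x3 intrinsics, pixels), "world_from_camera" (4x4, takes a point from camera to world coordinates). Camera axes: x right, y down, z forward; pixel columns grow to the right and rows downward; lengths in m; the calibration is good to about 2 mm. A picture is of the moment at which its call begins. There is no depth.
- env.sign_off(): hands the job in; it is judged then, once.
The state is a dict: "time": time; "joint_positions": joint angles; "qd": joint speeds; "joint_torque": joint torques, N m; "tcp_pos": TCP position; "tcp_rot": TCP orientation; "wrist_force": force on the tool from outside, world axes, zero at the start; "wrist_torque": the same for the moment, N m; "gripper_width": finger opening in m; "gripper_force": force on a finger pad.
Only numpy, scipy, OpenCV 4.12 (cv2) and the standard library are available. Lean on these libraries where they do the work, as an engineer would, in place of code of your own. Each camera call takes 0.05 s, during which the arm holds its last target. There are 200 camera calls.

## Working session

There is one attempt and no reset: what is moved stays moved. The work goes in short steps, Python scripts to look and compute and a tool call to move; the robot and the scene stay as the last step left them, time stands still between calls to the robot, and variables do not carry over. Pictures are saved under pics/ and viewed, at most 11 in all, crops included, and the job is handed in when it is done.

```bash
ls; mkdir -p pics
```

Run:
```python
from bench import env
import cv2,json,numpy as np
for n in("top","scene"):
    c=env.capture(n); cv2.imwrite(f"pics/{n}0.png",c["image"])
    print(n,np.round(c["camera_matrix"],1).tolist(),np.round(c["world_from_camera"],3).tolist())
s=env.sense();print(s["tcp_pos"],s["tcp_rot"],s["time"],s["gripper_width"])
```

```text
bench.py
pics
top [[514.2, 0.0, 318.6], [0.0, 514.2, 202.6], [0.0, 0.0, 1.0]] [[-0.012, -0.984, 0.179, 0.25], [-1.0, 0.012, -0.001, -0.001], [-0.001, -0.179, -0.984, 1.768], [0.0, 0.0, 0.0, 1.0]]
scene [[430.1, 0.0, 319.9], [0.0, 430.1, 199.2], [0.0, 0.0, 1.0]] [[0.651, 0.65, -0.392, 0.988], [0.759, -0.552, 0.346, -0.395], [0.008, -0.523, -0.852, 1.05], [0.0, 0.0, 0.0, 1.0]]
[ 0.22616976 -0.55508517  0.2305241 ] [-8.35272812e-04  9.81355867e-01  1.92197712e-01 -6.10308773e-05] 0.1 0.08535606647929317
```

View pics/top0.png

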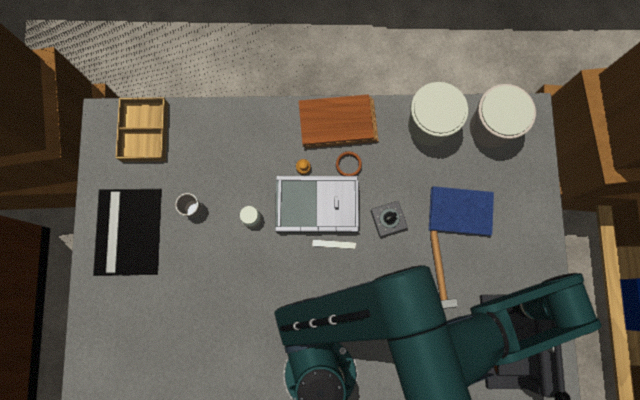

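View pics/scene0.png

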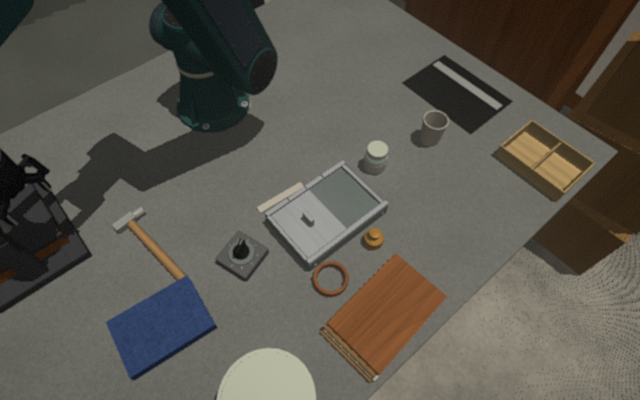

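The top view shows the viewer at about (317,205), the tab at (337,202), the dimmer at (389,219) and its knob at (391,217). The jar is at (250,217), left of the viewer. The scene view has the tab at (308,219) and the knob at (241,248). Next I'll zoom in on both.

Run:
```python
import cv2,numpy as np
t=cv2.imread("pics/top0.png")[165:255,265:415]; s=cv2.imread("pics/scene0.png")[155:285,205:395]
a=cv2.resize(t,(800,480),interpolation=cv2.INTER_CUBIC)
cv2.imwrite("pics/t1.png",cv2.convertScaleAbs(a,alpha=1.5))
cv2.imwrite("pics/s1.png",cv2.convertScaleAbs(cv2.resize(s,None,fx=4,fy=4,interpolation=cv2.INTER_CUBIC),alpha=1.5))
```

```text
(no output)
```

View pics/t1.png

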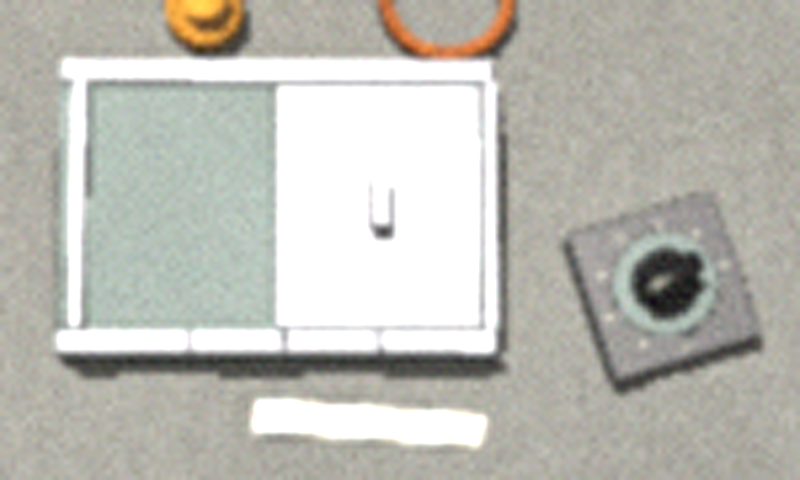

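View pics/s1.png

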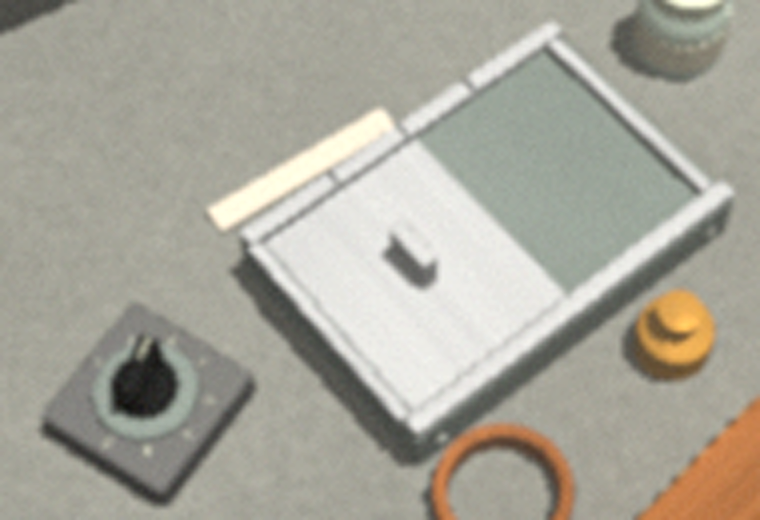

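Top crop: the viewer is nearly square to the image. The tab's top is about (381,185)-(381,225). The dimmer's corners are (568,240), (712,193), (760,345) and (618,388), so its yaw is about 17°. In the scene crop, the knob's white line is at (145,345), towards the camera's upper side.

Create h.py:
```python
import numpy as np,cv2
from bench import env
from scipy.spatial.transform import Rotation as Ro
def ray(c,uv,z):
    T=c["world_from_camera"];d=T[:3,:3]@np.linalg.solve(c["camera_matrix"],[*uv,1]);o=T[:3,3]
    return o+d*(z-o[2])/d[2]
def rot(s):
    w,x,y,z=s["tcp_rot"];return Ro.from_quat([x,y,z,w])
def to(p,yaw=None):
    "tool-axes shift to p; yaw = wanted world angle (deg) of closing line (mod 180): also z-turn"
    s=env.sense();R=rot(s).as_matrix();d=R.T@(np.array(p)-s["tcp_pos"])
    a=np.degrees(np.arctan2(R[1,1],R[0,1]))
    out=None if yaw is None else -np.radians((yaw-a+90)%180-90)
    print("t%.2f"%s["time"],"tcp",np.round(s["tcp_pos"],4),"closing angle %.1f"%a,"z tilt",np.round(R[:,2],3),"d",np.round(d,4),"turn",out,"j6 %.2f"%s["joint_positions"][5],"w %.4f"%s["gripper_width"],"F",np.round(s["wrist_force"],1),"T",np.round(s["wrist_torque"],2),"g %.1f"%s["gripper_force"])
```

Run:
```python
from h import *
c=env.capture("top")
f=lambda u,v,z:ray(c,(265+(u+.5)/5.333-.5,165+(v+.5)/5.333-.5),z)
P=[f(*p,.03) for p in((570,240),(712,193),(760,345),(620,380))]
print("dim",np.round(P,3),np.mean(P,0))
print("knob disc",f(663,283,.04))
V=[f(*p,.055) for p in((62,58),(492,62),(497,350),(57,352))]
print("viewer",np.round(V,3),np.mean(V,0))
print("tab top",f(381,183,.085),f(381,226,.085))
print("jar/weight/folder", f(205,12,.05))
to([.45,-.2,.2],None)
for n,d in (("yaw dim",P[1]-P[0]),("d2",P[2]-P[1]),("rail far",V[1]-V[0]),("near",V[2]-V[3])): print(n,np.degrees(np.arctan2(d[1],d[0])))
```

```text
dim [[ 0.539 -0.183  0.03 ]
 [ 0.568 -0.276  0.03 ]
 [ 0.469 -0.303  0.03 ]
 [ 0.448 -0.213  0.03 ]] [ 0.50617026 -0.2436743   0.03      ]
knob disc [ 0.50865282 -0.24084494  0.04      ]
viewer [[ 0.657  0.141  0.055]
 [ 0.651 -0.134  0.055]
 [ 0.465 -0.133  0.055]
 [ 0.467  0.144  0.055]] [0.5599593  0.00444817 0.055     ]
tab top [ 0.56714171 -0.06077352  0.085     ] [ 0.53988826 -0.06028807  0.085     ]
jar/weight/folder [0.68733242 0.04949357 0.05      ]
t0.15 tcp [ 0.2262 -0.5552  0.2306] closing angle -67.8 z tilt [-0.     0.001 -1.   ] d [ 0.3413 -0.2445  0.031 ] turn None j6 -0.12 w 0.0855 F [0.3 0.4 0.1] T [-0.03 -0.04 -0.02] g 0.0
yaw dim -72.237470894471
d2 -164.88165175781702
rail far -91.23679101312521
near -90.41992594569442
```

tcp_steps(offsets={"jaw": [0.085, 0.085, 0.085, 0.085, 0.085, 0.085, 0.085, 0.085, 0.085, 0.085, 0.085, 0.085], "dx": [0.0316, 0.0316, 0.0316, 0.0316, 0.0316, 0.0316, 0.0316, 0.0316, 0.0316, 0.0316, 0.0316, 0.0316], "dy": [-0.0154, -0.0154, -0.0154, -0.0154, -0.0154, -0.0154, -0.0154, -0.0154, -0.0154, -0.0154, -0.0154, -0.0154], "dz": [0.001, 0.001, 0.001, 0.001, 0.001, 0.001, 0.001, 0.001, 0.001, 0.001, 0.001, 0.001], "twist": [0, 0, 0, 0, 0, 0, 0, 0, 0, 0, 0, 0]})

```text
time: 1.15
tcp_pos: [0.5085, -0.2398, 0.2191]
tcp_rot: [-0.0, 0.981, 0.192, -0.0]
wrist_force: [0.5, -0.1, -0.8]
gripper_width: 0.085
gripper_force: 0.0
```

Run:
```python
from h import *
to([.507,-.242,.2])
c=env.capture("wrist");cv2.imwrite("pics/w1.png",cv2.convertScaleAbs(c["image"],alpha=1.5))
print(np.round(c["world_from_camera"],3))
```

```text
t1.15 tcp [ 0.5085 -0.2398  0.2191] closing angle -67.8 z tilt [-0.  0. -1.] d [-0.0023  0.0014  0.0191] turn None j6 0.62 w 0.0850 F [ 0.5 -0.1 -0.8] T [-0.05  0.01 -0.02] g 0.0
[[ 0.378 -0.893 -0.245  0.572]
 [-0.926 -0.365 -0.101 -0.214]
 [ 0.     0.265 -0.964  0.361]
 [ 0.     0.     0.     1.   ]]
```

View pics/w1.png

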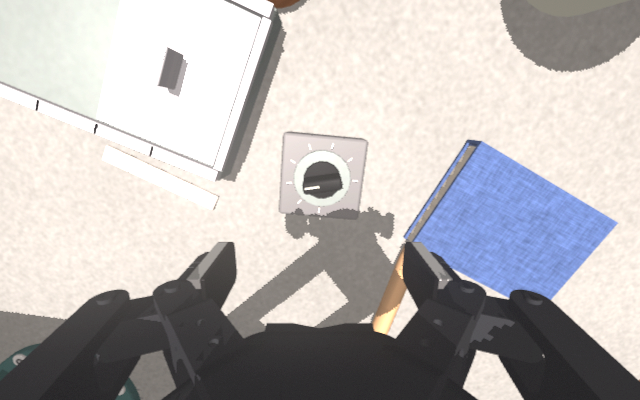

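The wrist view has the knob at about (323,180) and its white line from (304,189) to (319,187). The bar runs right to about (343,178). The rail marks are at (37,105), (96,129) and (151,152).

Run:
```python
from h import *
c=env.capture("wrist");g=cv2.cvtColor(c["image"],cv2.COLOR_BGR2GRAY)
f=lambda u,v,z:ray(c,(u,v),z)
a,b=f(304,189,.074),f(319,186.5,.074);d=a-b
print("line",a,b,np.degrees(np.arctan2(d[1],d[0])))
P=[f(*p,.03) for p in((286,131),(368,139),(359,219),(279,213))]
print("dim",np.mean(P,0),[np.degrees(np.arctan2(*(q[1::-1])))for q in(P[1]-P[0],P[2]-P[1],P[2]-P[3],P[3]-P[0])])
print("disc",f(322.5,179.5,.044))
M=[f(*p,.055) for p in((37,105),(96,129),(151,152))];print("marks",np.round(M,4))
cr=cv2.resize(c["image"][155:205,290:355],None,fx=8,fy=8,interpolation=cv2.INTER_CUBIC)
cr2=cv2.resize(c["image"][30:110,130:210],None,fx=5,fy=5,interpolation=cv2.INTER_CUBIC)
cv2.imwrite("pics/w2.png",np.vstack([cv2.convertScaleAbs(cr,alpha=2)[:, :400] if 0 else cv2.convertScaleAbs(cr,alpha=2.2)]))
```

```text
line [ 0.50658247 -0.22084027  0.074     ] [ 0.51504877 -0.23437125  0.074     ] 122.03413832226293
dim [ 0.51834628 -0.23806839  0.03      ] [np.float64(-73.10806406981277), np.float64(-161.64480312288703), np.float64(-72.16125283420995), np.float64(-164.42200196576275)]
disc [ 0.51790795 -0.23748482  0.044     ]
marks [[ 0.48    0.0674  0.055 ]
 [ 0.479   0.0061  0.055 ]
 [ 0.4774 -0.0535  0.055 ]]
```

View pics/w2.png

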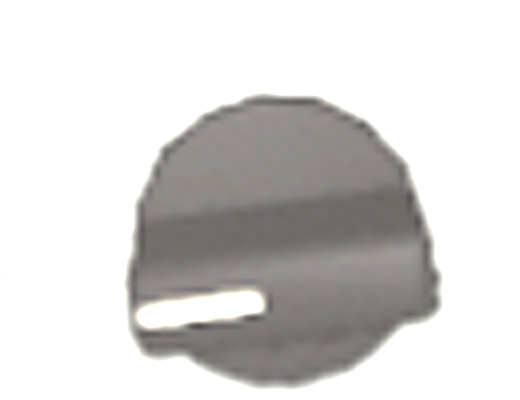

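The bar's top runs from crop (137,318) to (435,290), with the white line from (140,318) to (262,300). My readings by eye were several pixels off, so I'll segment instead.

Run:
```python
from h import *
c=env.capture("wrist");im=c["image"];g=cv2.cvtColor(im,cv2.COLOR_BGR2GRAY)
f=lambda p,z:ray(c,p,z)
ang=lambda d:np.degrees(np.arctan2(d[1],d[0]))
a=np.zeros_like(g);a[165:200,295:350]=1
n,l,st,ce=cv2.connectedComponentsWithStats(((g<105)&(a>0)).astype(np.uint8))
k=1+st[1:,4].argmax();print("dark blob",st[k],ce[k])
w=((g>110)&(cv2.erode(cv2.morphologyEx((l==k).astype(np.uint8),cv2.MORPH_CLOSE,np.ones((9,9))),np.ones((3,3)))>0)).astype(np.uint8)
pts=cv2.findNonZero(w)
r=cv2.minAreaRect(pts);b=cv2.boxPoints(r);print("line",r)
v=cv2.fitLine(pts,cv2.DIST_L2,0,.01,.01).ravel();p=v[2:];u=v[:2]
print("line angle",ang(f(p-u*8*np.sign(u[0]),.074)-f(p+u*8*np.sign(u[0]),.074)),"line mid",f(p,.074))
print("row colours",[int(x) for x in g[150,270:380:4]],[int(x) for x in g[120:230:4,300]])
# rail marks
n=0
for box in ((20,90,60,120),(80,115,115,145),(135,138,170,170)):
    x0,y0,x1,y1=box;q=g[y0:y1,x0:x1];m=np.argwhere(q<60);print("mark",len(m),m.mean(0)[::-1]+[x0,y0] if len(m) else q.min(), f(m.mean(0)[::-1]+[x0,y0],.055) if len(m) else "")
for nme in("top","scene"):
    c=env.capture(nme);g=cv2.cvtColor(c["image"],cv2.COLOR_BGR2GRAY);cv2.imwrite(f"pics/{nme}2.png",c["image"])
```

```text
dark blob [ 304  165   40   35 1076] [323.27137546 182.08085502]
line ((312.9700012207031, 190.2899932861328), (2.828427314758301, 14.283556938171387), 81.8698959350586)
line angle 120.48252353799565 line mid [ 0.5064863  -0.23259525  0.074     ]
row colours [161, 164, 167, 171, 148, 154, 153, 153, 152, 151, 175, 151, 150, 150, 150, 149, 186, 148, 147, 148, 147, 146, 146, 145, 139, 169, 163, 169] [167, 166, 164, 171, 111, 154, 154, 153, 152, 150, 149, 137, 171, 168, 171, 170, 170, 170, 165, 153, 140, 203, 127, 79, 76, 90, 94, 90]
mark 11 [ 39.45454545 106.45454545] [0.47653673 0.06154348 0.055     ]
mark 7 [ 97.57142857 129.        ] [0.47679941 0.00153256 0.055     ]
mark 5 [152.8 152.6] [ 0.47476949 -0.05836164  0.055     ]
```

tcp_steps(offsets={"jaw": [0.085, 0.085, 0.085, 0.085, 0.085, 0.085, 0.085, 0.085, 0.085, 0.085, 0.085, 0.085], "dx": [0.003, 0, 0, 0, 0, 0, 0, 0, 0, 0, 0, 0], "dy": [0.0034, 0, 0, 0, 0, 0, 0, 0, 0, 0, 0, 0], "dz": [0.007, 0, 0, 0, 0, 0, 0, 0, 0, 0, 0, 0], "twist": [0, 0.119, 0.119, 0.119, 0.119, 0.119, 0.119, 0.119, 0.119, 0.119, 0.119, 0.119]})

```text
time: 2.4
tcp_pos: [0.511, -0.245, 0.2117]
tcp_rot: [0.0, 0.894, -0.449, -0.0]
wrist_force: [0.1, -0.3, 0.2]
gripper_width: 0.085
gripper_force: 0.0
```

tcp_steps(offsets={"jaw": [0.085, 0.085, 0.085, 0.085], "dx": [0, 0, 0, 0], "dy": [0, 0, 0, 0], "dz": [0.02, 0.02, 0.02, 0.0], "twist": [0.119, 0, 0, 0]})

```text
time: 2.73
tcp_pos: [0.5086, -0.2433, 0.1484]
tcp_rot: [-0.0, 0.867, -0.498, -0.003]
wrist_force: [-0.6, -0.4, -0.9]
gripper_width: 0.0849
gripper_force: 0.0
```

Run:
```python
from h import *
to([.5125,-.242,.05],30.5)
c=env.capture("wrist");im=c["image"]
print(cv2.projectPoints(np.array([[.5125,-.243,.067]]),cv2.Rodrigues(np.linalg.inv(c["world_from_camera"])[:3,:3])[0],np.linalg.inv(c["world_from_camera"])[:3,3],c["camera_matrix"],None)[0])
cv2.imwrite("pics/w3.png",cv2.convertScaleAbs(im,alpha=1.5))
```

```text
t2.73 tcp [ 0.5086 -0.2433  0.1484] closing angle -149.8 z tilt [-0.006  0.004 -1.   ] d [ 0.0014 -0.0043  0.0984] turn -0.005004826589687791 j6 2.05 w 0.0849 F [-0.6 -0.4 -0.9] T [0.05 0.02 0.05] g 0.0
[[[315.75356588 202.99793519]]]
```

View pics/w3.png

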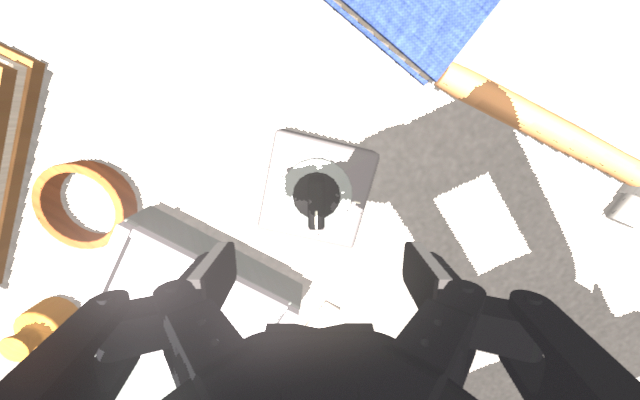

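The bar now runs straight up and down in the image at about column 316, from row 175 to row 229, square to the closing line. I'll centre it before descending.

Run:
```python
from h import *
c=env.capture("wrist");g=cv2.cvtColor(c["image"],cv2.COLOR_BGR2GRAY)
n,l,st,ce=cv2.connectedComponentsWithStats((g[160:232,285:350]<45).astype(np.uint8))
k=1+st[1:,4].argmax();x0,y0=st[k][:2]+[285,160];w,h=st[k][2:4];print(x0,y0,w,h)
mid=x0+w/2-.5
for r in(180,190,200,215,222,226):
    q=np.where(l[r-160]==k)[0]+285;print(r,q.min(),q.max(),end="; ")
p=ray(c,(mid,y0+w/2),.044);print("disc centre",p)
to([p[0],p[1],.05],30.5)
```

```text
Traceback (most recent call last):
ValueError: attempt to get argmax of an empty sequence
```

Run:
```python
from h import *
c=env.capture("wrist");g=cv2.cvtColor(c["image"],cv2.COLOR_BGR2GRAY)
print(g[160:232:6,290:346:4])
n,l,st,ce=cv2.connectedComponentsWithStats((g[160:232,285:350]<62).astype(np.uint8))
k=1+st[1:,4].argmax() if n>1 else 0;x0,y0=st[k][:2]+[285,160];w,h=st[k][2:4];print(x0,y0,w,h)
p=ray(c,(x0+w/2-.5,y0+w/2),.044);print("disc centre",p)
to([p[0],p[1],.05],30.5)
```

```text
[[208 208 208 219 205 192 155 149 144 181 198 188 194 185]
 [207 188 140 222 172 171 172 223 221 119 120 120 102 102]
 [106 121 120 121 120 121 120 119 118 118 118 118 116 118]
 [122 122 121 120  62  64  60  60  59  61  62 117 117 116]
 [121 121 109  65  64  62  61  60  61  58  60  60 112 115]
 [120 122  66  65  64  61  62  62  61  59  59  60  59 115]
 [224 124  65  64  63  62  61  61  61  58  59  60  59 104]
 [223 222  88  86  85  68  62  63  61  60  60  64  63 182]
 [222 221 136  85  84  67  62  62  61  60  60  75 124 212]
 [212 219 219 172  82  70  84 171  64  62  62 179 212 213]
 [190 192 219 216 217 110  83 247  74 131 215 215 214 187]
 [207 188 189 189 206 109  82 247  74 160 198 185 186 214]]
310 175 31 41
disc centre [ 0.51003819 -0.25175655  0.044     ]
t2.88 tcp [ 0.5117 -0.2445  0.1527] closing angle -149.7 z tilt [ 0. -0. -1.] d [0.0054 0.0051 0.1027] turn -0.004122575490516214 j6 2.05 w 0.0851 F [-0.2  0.3  0.1] T [ 0.03  0.04 -0.06] g 0.0
```

Run:
```python
from h import *
c=env.capture("wrist");g=cv2.cvtColor(c["image"],cv2.COLOR_BGR2GRAY)
for r in(190,196,222,226): q=np.where(g[r,285:350]<95)[0]+285;print(r,q.min(),q.max())
p=ray(c,(318.3,197),.044);print("disc centre",p,ray(c,(318,224),.074))
to([p[0],p[1],.05],30.5)
```

```text
190 297 341
196 296 342
222 312 326
226 312 326
disc centre [ 0.51321624 -0.24354679  0.044     ] [ 0.50565693 -0.23029788  0.074     ]
t2.93 tcp [ 0.5123 -0.2446  0.1532] closing angle -149.7 z tilt [ 0.001 -0.001 -1.   ] d [-0.0005 -0.0013  0.1032] turn -0.003749547108066348 j6 2.05 w 0.0852 F [ 0.2  0.6 -0.4] T [-0.02 -0.03  0.01] g 0.0
```

tcp_steps(offsets={"jaw": [0.085, 0.085, 0.085, 0.085, 0.085, 0.0, 0.0, 0.0, 0.0, 0.0, 0.0], "dx": [0, 0, 0, 0, 0, 0, 0, 0, 0, 0, 0], "dy": [-0.001, 0, 0, 0, 0, 0, 0, 0, 0, 0, 0], "dz": [0.026, 0.026, 0.026, 0.024, 0, 0, 0, 0, 0, 0, 0], "twist": [0, 0, 0, 0, 0, 0, 0, 0, 0, 0, 0]}, grip_n=30)

```text
time: 3.85
tcp_pos: [0.5121, -0.244, 0.0515]
tcp_rot: [0.001, 0.868, -0.497, 0.0]
wrist_force: [-7.5, -7.6, 19.1]
gripper_width: 0.0135
gripper_force: 33.1
```

```bash
python3 -c "
from h import *
to([.5132,-.2435,.05],-73)"
```

```text
t3.85 tcp [ 0.5121 -0.244   0.0515] closing angle -149.6 z tilt [-0.001 -0.002 -1.   ] d [ 0.0001 -0.0012  0.0015] turn -1.3365053764364951 j6 2.05 w 0.0135 F [-7.5 -7.6 19.1] T [-0.86  0.81  0.04] g 33.1
```

tcp_steps(offsets={"jaw": [0.0, 0.0, 0.0, 0.0, 0.0, 0.0, 0.0, 0.0, 0.0, 0.0, 0.0, 0.0], "dx": [0, 0, 0, 0, 0, 0, 0, 0, 0, 0, 0, 0], "dy": [0.0, 0, 0, 0, 0, 0, 0, 0, 0, 0, 0, 0], "dz": [-0.003, 0, 0, 0, 0, 0, 0, 0, 0, 0, 0, 0], "twist": [0, -0.11, -0.11, -0.11, -0.11, -0.11, -0.11, -0.11, -0.11, -0.11, -0.11, 0]}, grip_n=30)

```text
time: 4.85
tcp_pos: [0.5127, -0.2421, 0.0522]
tcp_rot: [-0.001, 1.0, 0.031, -0.0]
wrist_force: [4.6, 1.7, -15.5]
gripper_width: 0.0134
gripper_force: 33.0
```

```bash
python3 -c "
from h import *
to([.5132,-.2435,.05],-73)"
```

```text
t4.85 tcp [ 0.5127 -0.2421  0.0522] closing angle -86.4 z tilt [-0.     0.002 -1.   ] d [0.0005 0.0014 0.0022] turn -0.2344245384476721 j6 0.94 w 0.0134 F [  4.6   1.7 -15.5] T [ 0.26 -0.77  0.09] g 33.0
```

tcp_steps(offsets={"jaw": [0.0, 0.0, 0.0, 0.0], "dx": [0, 0, 0, 0], "dy": [0.0, 0, 0, 0], "dz": [0.001, 0, 0, 0], "twist": [-0.08, -0.08, -0.08, 0]}, grip_n=30)

```text
time: 5.18
tcp_pos: [0.5126, -0.2417, 0.0521]
tcp_rot: [-0.001, 0.989, 0.149, -0.0]
wrist_force: [2.7, 4.9, -6.6]
gripper_width: 0.0133
gripper_force: 34.3
```

```bash
python3 -c "
from h import *
to([.5132,-.2435,.05],-73)"
```

```text
t5.18 tcp [ 0.5126 -0.2417  0.0521] closing angle -72.9 z tilt [-0.     0.002 -1.   ] d [0.0001 0.0019 0.0021] turn 0.0013986764246908647 j6 0.71 w 0.0133 F [ 2.7  4.9 -6.6] T [ 0.66 -0.43 -0.16] g 34.3
```

tcp_steps(offsets={"jaw": [0.0, 0.0, 0.0], "dx": [0, 0, 0], "dy": [0.0, 0, 0], "dz": [0, 0, 0], "twist": [-0.05, -0.05, 0]}, grip_n=30)

```text
time: 5.43
tcp_pos: [0.5121, -0.2418, 0.0522]
tcp_rot: [-0.001, 0.981, 0.196, -0.0]
wrist_force: [0.4, 3.4, -3.5]
gripper_width: 0.0133
gripper_force: 72.9
```

```bash
python3 -c "
from h import *
to([.5132,-.2435,.05],-73)"
```

```text
t5.43 tcp [ 0.5121 -0.2418  0.0522] closing angle -67.4 z tilt [-0.001  0.002 -1.   ] d [0.0004 0.002  0.0022] turn 0.0973388233262195 j6 0.61 w 0.0133 F [ 0.4  3.4 -3.5] T [ 0.63  0.05 -1.44] g 72.9
```

tcp_steps(offsets={"jaw": [0.0, 0.06, 0.06, 0.06, 0.06, 0.06, 0.06, 0.06, 0.06], "dx": [0, 0, 0, 0, 0, 0, 0, 0, 0], "dy": [0.0, 0, 0, 0, 0, 0, 0, 0, 0], "dz": [0, 0, 0, 0, -0.03, -0.03, -0.03, 0, 0], "twist": [0.04, 0, 0, 0, 0, 0, 0, 0, 0]}, grip_n=30)

```text
time: 6.18
tcp_pos: [0.5145, -0.2443, 0.1448]
tcp_rot: [0.002, 0.984, 0.178, 0.002]
wrist_force: [0.3, -0.3, 1.3]
gripper_width: 0.0597
gripper_force: 0.0
```

Run:
```python
from h import *
to([.5132,-.2435,.05],-73)
c=env.capture("wrist");cv2.imwrite("pics/w4.png",cv2.convertScaleAbs(c["image"],alpha=1.3))
```

```text
t6.18 tcp [ 0.5145 -0.2443  0.1448] closing angle -69.4 z tilt [ 0.005 -0.003 -1.   ] d [-0.0012 -0.0017  0.0948] turn 0.0621816379517896 j6 0.65 w 0.0597 F [ 0.3 -0.3  1.3] T [ 0.01  0.01 -0.  ] g 0.0
```

View pics/w4.png

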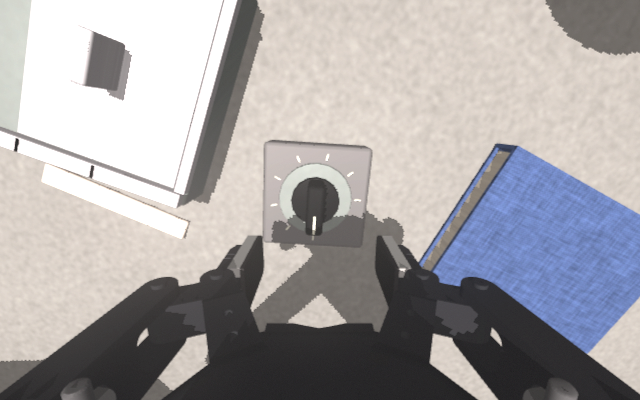

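The knob bar lies along the dimmer's sides at column 315, with the white line at its near end (314,225). The tab's top-left edge is at about (88,28) and its foot is near (100,90). I'll check the knob angle and the tab's position in numbers.

Run:
```python
from h import *
c=env.capture("wrist");im=c["image"];g=cv2.cvtColor(im,cv2.COLOR_BGR2GRAY)
ang=lambda a,b,z:np.degrees(np.arctan2(*((ray(c,a,z)-ray(c,b,z))[1::-1])))
w=np.zeros_like(g);w[212:240,305:325]=(g[212:240,305:325]>130)
n,l,st,ce=cv2.connectedComponentsWithStats(w);print(st[1:])
k=1+np.argmin([abs(q[0]-314)+abs(q[1]-225) for q in ce[1:]]);pts=cv2.findNonZero((l==k).astype(np.uint8));v=cv2.fitLine(pts,cv2.DIST_L2,0,.01,.01).ravel()
u=v[:2]*np.sign(v[1]);print("line dir",ang(v[2:]-8*u,v[2:]+8*u,.074), ray(c,v[2:],.074))
# dimmer sides: subpixel edge columns
for lo,hi in((255,275),(355,380)):
    e=[]
    for r in range(155,205,2):
        d=np.abs(np.diff(cv2.GaussianBlur(im,(5,5),0)[r,lo:hi].astype(float),axis=0)).sum(1);e.append((lo+.5+d.argmax(),r))
    v=cv2.fitLine(np.array(e,np.float32),cv2.DIST_HUBER,0,.01,.01).ravel();u=v[:2]*np.sign(v[1]);print("side",v,ang(v[2:]-20*u,v[2:]+20*u,.03))
# top view, scene: crops of tab
t=env.capture("top");s=env.capture("scene")
G=cv2.resize(im[10:110,50:150],(400,400),interpolation=cv2.INTER_CUBIC)
G2=cv2.resize(s["image"][200:240,288:328],(400,400),interpolation=cv2.INTER_CUBIC)
cv2.imwrite("pics/tab.png",np.hstack([cv2.convertScaleAbs(G,alpha=.9),cv2.convertScaleAbs(G2,alpha=1.2)]))
```

```text
[[314 216   4  17  49]
 [305 221   1   1   1]]
line dir 15.283557735923301 [ 0.50298134 -0.24496028  0.074     ]
side [-4.371139e-08  1.000000e+00  2.635000e+02  1.792000e+02] 17.64102020251053
side [ 1.18724816e-01 -9.92927194e-01  3.71799988e+02  1.75600006e+02] 16.699400378694023
```

View pics/tab.png

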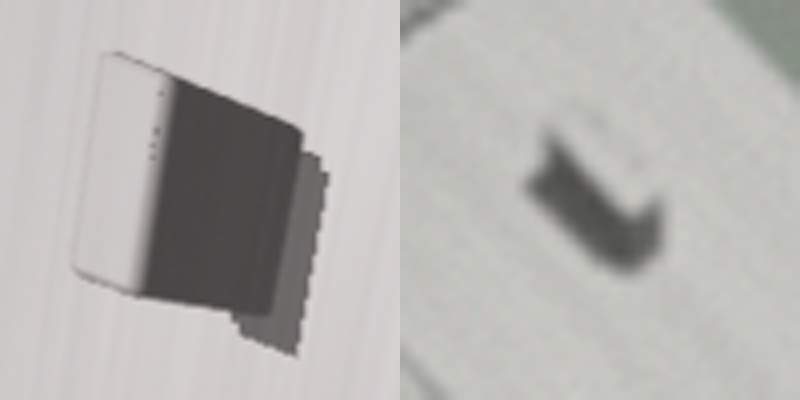

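The left half of the crop shows the tab's top face with corners at crop (110,52), (172,77), (140,296) and (73,270).

Run:
```python
from h import *
c=env.capture("wrist")
P=np.array([ray(c,(50+u/4-.4,10+v/4-.4),.085) for u,v in((110,52),(172,77),(140,296),(73,270))])
print(np.round(P,4));m=P.mean(0);print(m);d=P[0]-P[3]+P[1]-P[2];print("tab yaw",np.degrees(np.arctan2(d[1],d[0])))
to([m[0],m[1],.15],89.2)
```

```text
[[ 0.578  -0.0568  0.085 ]
 [ 0.5779 -0.0664  0.085 ]
 [ 0.5436 -0.0663  0.085 ]
 [ 0.5438 -0.0555  0.085 ]]
[ 0.56080338 -0.06123249  0.085     ]
tab yaw -1.1728702213999183
t6.43 tcp [ 0.5118 -0.2425  0.141 ] closing angle -69.4 z tilt [-0.002  0.001 -1.   ] d [ 0.1095 -0.1526 -0.0088] turn 0.37270611487828564 j6 0.65 w 0.0598 F [-0.1 -0.8  0.2] T [ 0.02 -0.02 -0.03] g 0.0
```

tcp_steps(offsets={"jaw": [0.06, 0.06, 0.06, 0.06, 0.06, 0.06, 0.06, 0.06, 0.06, 0.06, 0.06], "dx": [0.0183, 0.0183, 0.0183, 0.0183, 0.0183, 0.0183, 0, 0, 0, 0, 0], "dy": [-0.0254, -0.0254, -0.0254, -0.0254, -0.0254, -0.0254, 0, 0, 0, 0, 0], "dz": [-0.0015, -0.0015, -0.0015, -0.0015, -0.0015, -0.0015, 0, 0, 0, 0, 0], "twist": [0, 0, 0, 0, 0, 0, 0.124, 0.124, 0.124, 0, 0]})

```text
time: 7.35
tcp_pos: [0.5615, -0.0616, 0.1504]
tcp_rot: [-0.0, 1.0, -0.005, -0.001]
wrist_force: [-1.0, -0.0, 0.5]
gripper_width: 0.0599
gripper_force: 0.0
```

Run:
```python
from h import *
c=env.capture("wrist");cv2.imwrite("pics/w5.png",c["image"])
to([.5608,-.0612,.058],89)
```

```text
t7.40 tcp [ 0.5616 -0.0617  0.1506] closing angle -90.5 z tilt [-0.001  0.    -1.   ] d [-0.0006 -0.0005  0.0926] turn 0.008085282900049843 j6 1.35 w 0.0602 F [ 0.4 -0.1  0.2] T [ 0.03  0.02 -0.  ] g 0.0
```

View pics/w5.png

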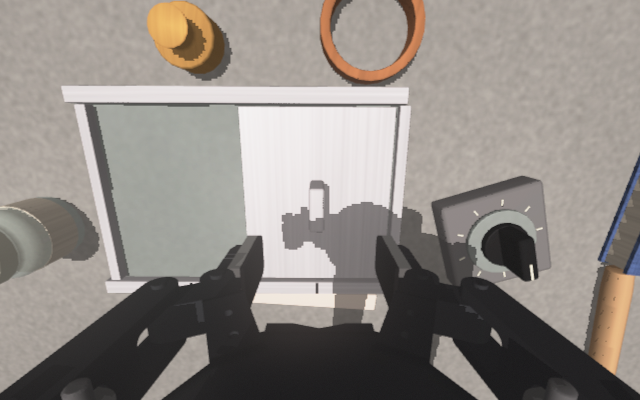

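The tab is at (316,205), centred between the fingers and in line with the closed mark at (317,288). The knob is still fully down. Now I'll descend and grip.

tcp_steps(offsets={"jaw": [0.06, 0.06, 0.06, 0.06, 0.06, 0.0, 0.0, 0.0, 0.0, 0.0], "dx": [-0.0005, 0, 0, 0, 0, 0, 0, 0, 0, 0], "dy": [-0.0005, 0, 0, 0, 0, 0, 0, 0, 0, 0], "dz": [0.025, 0.025, 0.025, 0.018, 0, 0, 0, 0, 0, 0], "twist": [0.008, 0, 0, 0, 0, 0, 0, 0, 0, 0]}, grip_n=60)

```text
time: 8.23
tcp_pos: [0.5627, -0.0595, 0.0599]
tcp_rot: [-0.001, 1.0, -0.011, 0.001]
wrist_force: [0.9, 9.0, 4.5]
gripper_width: 0.0109
gripper_force: 58.9
```

```bash
python3 -c "
from h import *
to([.5618,-.0012,.058],89)"
```

```text
t8.23 tcp [ 0.5627 -0.0595  0.0599] closing angle -91.2 z tilt [ 0.003  0.003 -1.   ] d [-0.0022 -0.0582  0.0021] turn -0.0041284938646255695 j6 1.36 w 0.0109 F [0.9 9.  4.5] T [ 1.27 -0.13  0.23] g 58.9
```

tcp_steps(offsets={"jaw": [0.0, 0.0, 0.0, 0.0, 0.0, 0.0, 0.0, 0.0, 0.0], "dx": [0, 0, 0, 0, 0, 0, 0, 0, 0], "dy": [-0.01, -0.01, -0.01, -0.01, -0.01, -0.006, 0, 0, 0], "dz": [0, 0, 0, 0, 0, 0, 0, 0, 0], "twist": [0, 0, 0, 0, 0, 0, 0, 0, 0]}, grip_n=60)

```text
time: 8.98
tcp_pos: [0.5635, -0.0068, 0.0599]
tcp_rot: [0.002, 1.0, -0.01, 0.001]
wrist_force: [-2.6, -9.4, 7.0]
gripper_width: 0.011
gripper_force: 59.6
```

Run:
```python
from h import *
to([.5628,.0005,.058],89)
```

```text
t8.98 tcp [ 0.5635 -0.0068  0.0599] closing angle -91.1 z tilt [ 0.002 -0.004 -1.   ] d [-0.0009 -0.0073  0.0019] turn -0.0016563041076230612 j6 1.46 w 0.0110 F [-2.6 -9.4  7. ] T [-1.39  0.41  0.15] g 59.6
```

tcp_steps(offsets={"jaw": [0.0, 0.0, 0.0, 0.0, 0.0, 0.0], "dx": [0, 0, 0, 0, 0, 0], "dy": [-0.004, -0.004, 0, 0, 0, 0], "dz": [0, 0, 0, 0, 0, 0], "twist": [0, 0, 0, 0, 0, 0]}, grip_n=60)

```text
time: 9.48
tcp_pos: [0.5636, 0.0008, 0.0599]
tcp_rot: [0.002, 1.0, -0.01, 0.001]
wrist_force: [-2.2, -10.0, 7.8]
gripper_width: 0.0109
gripper_force: 59.7
```

Run:
```python
from h import *
to([.5628,.0005,.058],89)
c=env.capture("top");cv2.imwrite("pics/f.png",cv2.convertScaleAbs(cv2.resize(c["image"][165:255,265:415],(800,480),interpolation=cv2.INTER_CUBIC),alpha=1.2))
```

```text
t9.48 tcp [0.5636 0.0008 0.0599] closing angle -91.1 z tilt [ 0.002 -0.004 -1.   ] d [-0.0008  0.0003  0.0019] turn -0.0018509384356105738 j6 1.47 w 0.0109 F [ -2.2 -10.    7.8] T [-1.5   0.4   0.12] g 59.7
```

View pics/f.png

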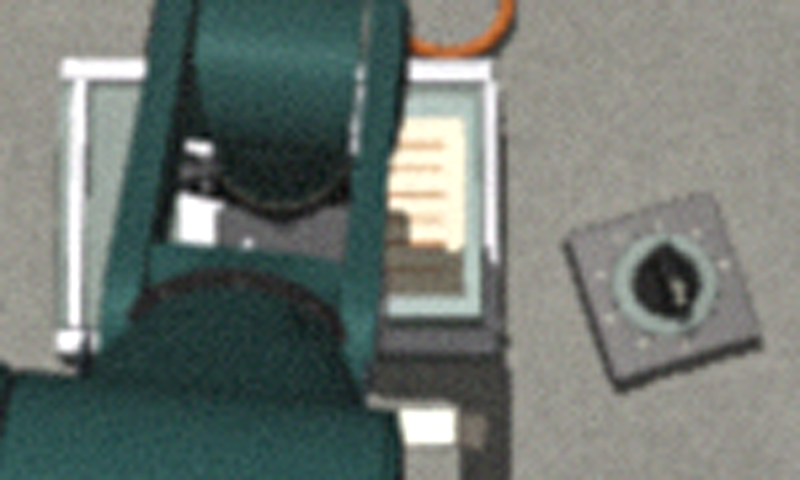

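The shutter is open: the leaf shows at (430,200), and the TCP has moved 60 mm with about 10 N of spring pull. The knob is down, with its white line at (680,290) at the near end. Handing in.

```bash
python3 -c "
from bench import env
print(env.sign_off())"
```

```text
the job is handed in; nothing more can be done
None
```

I turned the dimmer fully down to its stop, then opened the shutter about 60 mm. The gripper still holds it there by the tab, and the job is handed in; no verdict came back.

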